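# Change the bar on the resonance stand and scan it in

### The arm

A 6-joint arm with a two-finger parallel gripper is mounted at the origin on the work surface. World frame = base frame: x ahead of the robot, y to its left, z up, the work surface at z = 0. Lengths are in m, angles in rad, forces in N, time in s.
With the tool pointing down it reaches from about 0.275 to 0.825 m from the base axis. Payload 4.9 kg.
Tool frame: the origin (TCP) lies midway between the tips of the shut fingers; the grasp point (between the pads) lies 19 mm behind it (bot.grip_depth is the distance from the TCP to the grasp point, in m); z points along the fingers, y is the line along which they close (so a half turn about z gives the same grasp; the last joint's range is limited). The gripper opens to 85 mm and grips with 20 to 120 N. Pads are 22 mm wide; open, the fingers measure 114 mm over their backs; the gripper's body (76 mm by 85 mm) begins 54 mm behind the grasp point. The pads swing forward as they close: fully open they stand 13 mm farther back than shut.
Start: joints at [0.979, 0.326, -0.193, 1.052, 0, 1.437], TCP at [0.243, 0.493, 0.231] pointing down, gripper open.
Joint ranges: [-2.65, 2.65], [-0.97, 1.79], [-1.3, 1.35], [-1.93, 2.1], [-1.47, 1.37], [-3.14, 3.14]. Speed limits (rad/s): [2.57, 2.57, 3.14, 3.14, 3.14, 3.14].

### API

Orientations are given as a unit quaternion [w, x, y, z].
In Python, from cell import bot gives the robot as it stands. Calls block until the motion is done:
- bot.move_pose(position, orientation): joint-space move of the TCP to a pose.
- bot.move_linear(position, speed=0.15, rotation=None, until_force=None): straight line of the TCP; rotation=None keeps the orientation; speed is the mean speed in m/s. With until_force (N) it stops when the force on the tool has changed by that much, and returns True; else False.
- bot.goto_joints(angles): joint-space move.
- bot.set_gripper(opening, grasp_force=None): opening from 0.0 (shut) to 1.0 (fully open); grasp_force is the grip in N (None keeps the last); returns when the fingers have stopped.
- bot.wait(seconds).
- bot.solve_ik(position, orientation): joint angles nearest the present ones, or None.
- bot.camera(name): name is "scene" or "top" or "wrist"; returns the picture (384x512x3 uint8, red, green, blue); there is no depth.
- bot.calibration(name): a dict with "mtx" (3x3 intrinsics, pixels), "extrinsics" (4x4, takes a point from world to camera coordinates); the wrist camera has in their place "hand_eye" (4x4, takes a point from camera to tool coordinates, whose origin is the TCP and whose axes are the flange's). Camera axes: x right, y down, z forward; pixel columns grow to the right and rows downward; lengths in m; the calibration is good to about 2 mm. A picture is of the moment at which its call begins: read the wrist's pose just before it. calibration takes no time and is no camera call.
A pose or a line that the arm cannot do raises bot.PlanningError and nothing moves.
- bot.close_job(): hands the job in; it is judged then, once.
Trained networks look in the newest picture that a camera, given by its name, has taken for a name from the list of things; names that differ only in an ending like _2 or _b are one class to them, and where a whole thing is asked for, a point or a joint stands for the part that bears it (a point fixed in the world has none). Each returns a list of dicts, best first, with "confidence" (0 to 1); they miss things now and then, are a little off and sometimes report something else, mostly with a low value. They report only what shows in the picture. A call takes as long as a camera call. They do not tell look-alikes from the thing itself.
- bot.search_frame(camera, thing): "bbox" ([left, top, width, height] in pixels, round what is visible of it).
Readings, each from a call of its own:
- bot.read_clock(): time.
- bot.read_joint_positions(): joint angles.
- bot.read_joint_vel(): joint speeds.
- bot.read_joint_efforts(): joint torques, N m.
- bot.read_position(): TCP position.
- bot.read_tool_rot(): TCP orientation.
- bot.read_ft_force(): force on the tool from outside, world axes, zero at the start.
- bot.read_moment(): the same for the moment, N m.
- bot.read_gripper_width(): opening from 0.0 (shut) to 1.0 (fully open).
- bot.read_finger_force(): force on a finger pad.
Only numpy, scipy, OpenCV 4.12 (cv2) and the standard library are available. Lean on these libraries where they do the work, as an engineer would, in place of code of your own. Each camera call takes 0.05 s, during which the arm holds its last target. There are 200 camera calls.

### The job

Change the specimen on the resonance stand: lay the short bar that is on it flat in the free space on the floor of the blue tray, and take the long flat bar from the tray and set it gently, code side up, across both support edges, square, centred so that it overhangs equally at both ends, with its code end away from the microphone. Then take the code scanner, aim its window straight at the code of the long bar on the stand, from obliquely above and about a hand's width away, hold it still there for about a second, and lay it back in its sloping holder as it was. Keep off the microphone and do not disturb the other glassware and specimens.

Things in the scene. Friction and masses are not known exactly. Their poses are not given: they have to be found in the camera images.
- bar: Long flat bright metal bar, 160 x 25 x 10 mm, about 0.11 kg, lying flat in the blue tray. Origin: centre of its underside; x runs along its length towards the end with the code label, z up. Its upper face carries the label.
- bar_label (a point): Centre of the square black-and-white code on a 30 x 20 mm white label on the bar's upper face, 60 mm from the bar's middle (20 mm from that end).
- stand: Fixed stand: metal base 120 (x) x 265 x 14 mm (y = -110 to +155) with two slim uprights (44 mm in x, 12 in y) at y = -44 and +44 mm, each topped by a round black rubber edge 6 mm thick, 40 mm long, along x, top 85 mm above the table. Origin: on the table under the middle between the edges; y points to the microphone. A bar laid rightly lies along y, its x axis along the stand's -y.
- stand_top (a point): Middle point between the tops of the two support edges, 85 mm above the table: where the middle of the bar's underside belongs. Below it stands a slim tapper (24 mm round to 48 mm high, then a thin pin to 65 mm).
- mic: Delicate microphone fixed on the stand, frame as the stand's: a metal cylinder 23 mm thick along y at x = 0, 92 mm above the table, front face at y = 98 mm (18 mm from the end of a centred bar), back at y = 176 mm, in a black clamp on a post at y = 138 mm, 130 mm high.
- tray: Fixed shallow blue tray, 200 (x) x 194 (y) mm, walls 14 mm high and 4 mm thick, floor 4 mm above the table. Origin: on the table below its centre. It has three lanes along y, at x = -55, 0 and +55 mm: the long bar and the rod lie in two of them, in any order, the third is free.
- scanner: Grey stick scanner, 120 x 34 (wide) x 26 mm, parallel sides, 0.14 kg; head 6 mm thicker on top from x = 39 mm on. Origin: where to grip it, near its balance point, 75 mm behind the window, 45 mm from the rear end. x points out of the window, y across, z out of its trigger side. It starts in its holder pointing 45 degrees down; gripped across by a vertical tool it keeps that slope.
- scanner_window (a point): Centre of the scanner's window, 75 mm ahead of its origin; axes as the scanner's. The scanner reads a code that lies on its x axis to within 14 mm, 40 to 150 mm in front of the window, at an incidence of up to 60 degrees from the label's normal.
- holder: Fixed black desk holder of the scanner: foot 120 x 100 x 10 mm with a 22 mm wide post. Origin on the table; x is the horizontal direction in which the lying scanner points.
- rest: Sloping bed of the holder, 26 mm wide, 45 degrees down to a toe stop. Its frame is where the scanner's frame belongs: origin 92 mm above the table, x down the slope, z normal to it. Bed surface 13 mm below the origin, 15 mm toe stop at x = 76 mm. Side cheeks 42 mm apart, up to 9 mm above the bed, only at x = 47 to 73 and -38 to -22 mm: room for fingers between.
- short_bar: Flat metal bar 110 x 25 x 10 mm, 0.075 kg, also with a code on top; at the start it lies across the two support edges of the stand. Origin: centre of its underside, x along it.
- rod: Bystander in the tray: dumb-bell shaped metal tensile specimen, 148 mm long, ends 14 x 14 mm, thin 9 mm middle. Origin below its middle, x along it.
- slug_a: Bystander: upright metal disc-like cylinder, 27 mm across, 24 mm high. Origin at its foot.
- slug_b: Bystander: upright metal cylinder, 27 mm across, 18 mm high. Origin at its foot.
- flask_a: Bystander: conical glass flask, 82 mm across at the foot, 40 mm at the lip, 142 mm high, origin at its foot; on the robot's side of the stand.
- flask_b: Bystander: like flask_a, on the far side of the stand.
- bottle: Bystander: clear bottle with a label and a blue cap, 86 mm across, 190 mm high, origin at its foot.
- beaker: Bystander: open glass beaker, 68 mm across, 90 mm high, origin at its foot.
There are look-alikes about, which are no part of the job. Leave any pink, purple or yellow look-alike of the bar alone.

How it is judged:
By the outcome, as a careful person would: the job done as asked, in the order asked, and still so for the second after the job is handed in, with the robot touching nothing.
It also fails if it takes over 72 s, if anything falls off the work surface, if the arm or the gripper's body presses on something with over 40 N, if the wrist force passes 120 N, or if a joint passes its speed limit or range.

## Working session

There is one attempt and no reset: what is moved stays moved. The work goes in short steps, each a Python script; the robot and the scene stay as the last script left them, time stands still between calls to the robot, and variables do not carry over. Pictures are saved under pics/ and viewed, at most 10 in all, crops included, and the job is handed in when it is done.

```bash
mkdir -p pics; ls
python3 - <<'E'
from cell import bot
import cv2,numpy as np
for n in("scene","top"):
    im=bot.camera(n); cv2.imwrite(f"pics/{n}0.png",cv2.resize(im[:,:,::-1],None,fx=1.56,fy=1.56,interpolation=cv2.INTER_CUBIC))
    c=bot.calibration(n);print(n,np.round(c["mtx"],1).tolist(),np.round(c["extrinsics"],3).tolist())
    for t in["bar","bar_label","stand","mic","tray","scanner","scanner_window","holder","short_bar","rod"]:
        print(t,[(np.round(d["bbox"],0).tolist(),round(d["confidence"],2)) for d in bot.search_frame(n,t)][:4])
print(bot.calibration("wrist"),bot.read_tool_rot(),bot.read_clock())
E
```

```text
pics
scene [[397.1, 0.0, 246.2], [0.0, 397.1, 198.9], [0.0, 0.0, 1.0]] [[0.9, 0.436, -0.019, -0.495], [0.258, -0.567, -0.782, -0.01], [-0.352, 0.698, -0.623, 1.283], [0.0, 0.0, 0.0, 1.0]]
bar [([191.0, 150.0, 45.0, 13.0], 0.77), ([243.0, 130.0, 42.0, 5.0], 0.76), ([140.0, 236.0, 21.0, 43.0], 0.65), ([244.0, 164.0, 17.0, 26.0], 0.51)]
bar_label [([241.0, 132.0, 42.0, 6.0], 0.78), ([138.0, 233.0, 22.0, 45.0], 0.78), ([244.0, 161.0, 20.0, 30.0], 0.75), ([193.0, 146.0, 39.0, 16.0], 0.52)]
stand [([216.0, 198.0, 92.0, 104.0], 0.76)]
mic [([279.0, 201.0, 21.0, 28.0], 0.82)]
tray [([235.0, 158.0, 69.0, 41.0], 0.76)]
scanner [([146.0, 292.0, 28.0, 24.0], 0.65)]
scanner_window [([145.0, 289.0, 30.0, 26.0], 0.65)]
holder [([135.0, 304.0, 55.0, 54.0], 0.7)]
short_bar [([240.0, 225.0, 37.0, 31.0], 0.56)]
rod [([267.0, 163.0, 9.0, 30.0], 0.68), ([215.0, 201.0, 94.0, 99.0], 0.42)]
top [[451.3, 0.0, 251.7], [0.0, 451.3, 190.1], [0.0, 0.0, 1.0]] [[0.016, -1.0, 0.009, 0.091], [-0.992, -0.017, -0.121, 0.501], [0.121, -0.007, -0.993, 1.342], [0.0, 0.0, 0.0, 1.0]]
bar [([311.0, 228.0, 41.0, 37.0], 0.84)
[... 573 characters left out ...]
58.0, 74.0, 77.0], 0.43)]
short_bar [([281.0, 144.0, 39.0, 17.0], 0.71)]
rod [([155.0, 184.0, 51.0, 20.0], 0.71)]
{'mtx': array([[293.77394457,   0.        , 256.02102781],
       [  0.        , 293.77394457, 193.75130873],
       [  0.        ,   0.        ,   1.        ]]), 'hand_eye': array([[ 1.32566786e-03, -9.59517564e-01, -2.81645676e-01,
         7.09508747e-02],
       [ 9.99998992e-01,  1.12858022e-03,  8.61983722e-04,
         6.63783840e-04],
       [-5.09228784e-04, -2.81646534e-01,  9.59518093e-01,
        -1.42812148e-01],
       [ 0.00000000e+00,  0.00000000e+00,  0.00000000e+00,
         1.00000000e+00]])} [ 3.53410827e-06  2.26901759e-01  9.73917651e-01 -1.46781930e-05] 1.1
```

View pics/top0.png

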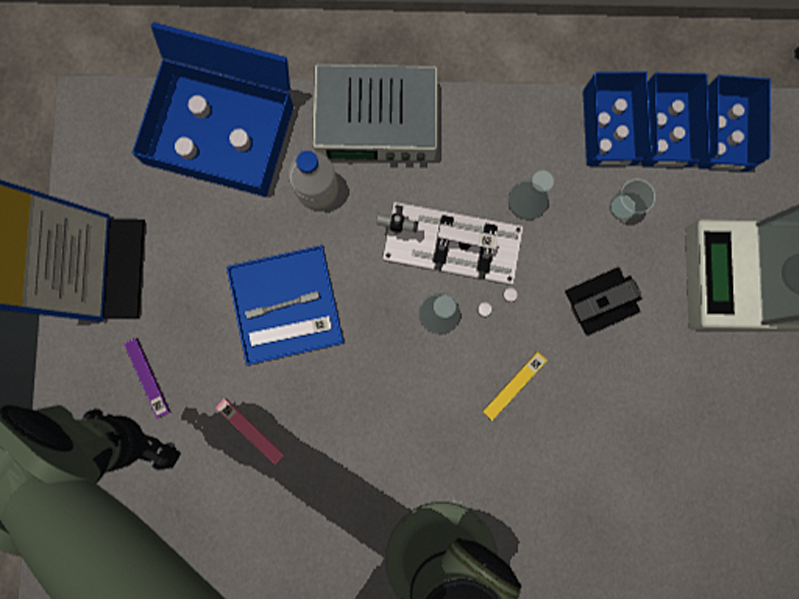

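View pics/scene0.png

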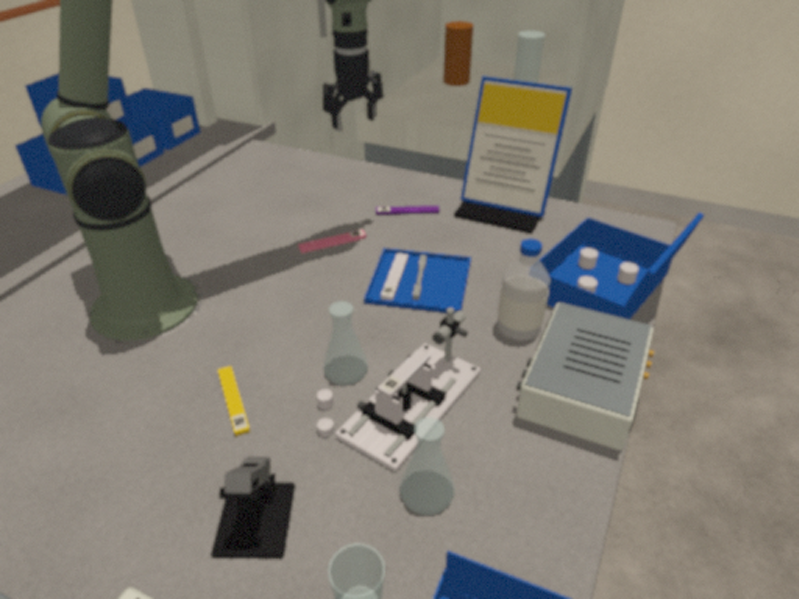

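The top view shows four bar-like things (enlarged pixels): a bright bar in the blue tray (290,331), purple (147,378), pink (250,430) and yellow (515,386). Only the bright one in the tray fits. The rod is in the middle lane (283,305), and the far lane is free. The stand is at (453,240) with its mic to the left at (398,220), and the scanner is at (605,300).

```bash
cat > h.py <<'E'
from cell import bot
import cv2,numpy as np
from scipy.spatial.transform import Rotation as R
def wq(q): return R.from_quat([q[1],q[2],q[3],q[0]])
def qw(r): q=r.as_quat(); return [q[3],q[0],q[1],q[2]]
def down(yaw): # tool z down, tool x axis at heading yaw in world
    c,s=np.cos(yaw),np.sin(yaw)
    return R.from_matrix(np.array([[c,s,0],[s,-c,0],[0,0,-1.]]))
def campose(n):
    """mtx, R (cam->world), origin"""
    c=bot.calibration(n)
    if n=="wrist":
        T=np.eye(4);T[:3,:3]=wq(bot.read_tool_rot()).as_matrix();T[:3,3]=bot.read_position();T=T@c["hand_eye"]
    else: T=np.linalg.inv(c["extrinsics"])
    return c["mtx"],T
def px2w(cam,uv,z):
    K,T=cam; uv=np.atleast_2d(np.asarray(uv,float))
    d=np.c_[uv,np.ones(len(uv))]@np.linalg.inv(K).T@T[:3,:3].T
    o=T[:3,3]; return o+d*((z-o[2])/d[:,2])[:,None]
def w2px(cam,P):
    K,T=cam; p=(np.atleast_2d(P)-T[:3,3])@T[:3,:3]@K.T
    return p[:,:2]/p[:,2:]
def best(j_yaws,p):
    """choose among equivalent yaws the one with IK nearest"""
    j=np.array(bot.read_joint_positions());c=[]
    for y in j_yaws:
        s=bot.solve_ik(list(p),qw(down(y)))
        if s is not None: c.append((np.abs(np.array(s)-j).max(),y))
    return min(c)[1] if c else None
def save(n,im,fx=1): cv2.imwrite(f"pics/{n}.png",cv2.resize(im[:,:,::-1],None,fx=fx,fy=fx,interpolation=cv2.INTER_CUBIC))
E
python3 - <<'E'
from h import *
c=campose("top");s=1.56
f=lambda n,uv,z:print(n,np.round(px2w(c,np.array(uv)/s,z),3).tolist())
f("tray corners",[(228,266),(324,246),(344,342),(248,364)],.014)
f("bar ends",[(249,339),(331,324)],.014)
f("rod ends",[(247,311),(318,296)],.014)
f("stand corners",[(394,202),(523,228),(515,284),(384,258)],.014)
f("scanner label",[(603,302)],.11); f("holder foot",[(566,294),(585,333)],.01)
f("slugs",[(485,310),(511,295)],.02);f("flaskA lip",[(445,304)],.142);f("flaskB lip",[(542,181)],.142)
f("bottle cap",[(306,162)],.19);f("beaker",[(636,195)],.09)
im=lambda y,p:None
for p,y in(([.40,.28,.28],0),([.45,.0,.33],0),([.40,-.20,.33],0)):
    for k in(0,1.57,3.14,-1.57):print(p,k,np.round(bot.solve_ik(p,qw(down(k))) if bot.solve_ik(p,qw(down(k))) is not None else 9,2))
E
```

```text
tray corners [[0.556, 0.426, 0.014], [0.6, 0.237, 0.014], [0.41, 0.193, 0.014], [0.364, 0.378, 0.014]]
bar ends [[0.413, 0.378, 0.014], [0.445, 0.219, 0.014]]
rod ends [[0.467, 0.384, 0.014], [0.499, 0.246, 0.014]]
stand corners [[0.692, 0.099, 0.014], [0.643, -0.159, 0.014], [0.53, -0.143, 0.014], [0.578, 0.117, 0.014]]
scanner label [[0.486, -0.287, 0.11]]
holder foot [[0.512, -0.245, 0.01], [0.435, -0.281, 0.01]]
slugs [[0.477, -0.083, 0.02], [0.507, -0.134, 0.02]]
flaskA lip [[0.473, 0.006, 0.142]]
flaskB lip [[0.703, -0.17, 0.142]]
bottle cap [[0.715, 0.256, 0.19]]
beaker [[0.694, -0.36, 0.09]]
[0.4, 0.28, 0.28] 0 [ 0.46  0.18 -0.26  1.13  0.   -2.68]
[0.4, 0.28, 0.28] 1.57 [ 0.46  0.18 -0.26  1.13  0.    2.03]
[0.4, 0.28, 0.28] 3.14 [ 0.46  0.18 -0.26  1.13  0.    0.46]
[0.4, 0.28, 0.28] -1.57 [ 0.46  0.18 -0.26  1.13  0.   -1.11]
[0.45, 0.0, 0.33] 0 [-0.16  0.09 -0.24  1.24  0.    2.98]
[0.45, 0.0, 0.33] 1.57 [-0.16  0.09 -0.24  1.24  0.    1.41]
[0.45, 0.0, 0.33] 3.14 [-0.16  0.09 -0.24  1.24  0.   -0.16]
[0.45, 0.0, 0.33] -1.57 [-0.16  0.09 -0.24  1.24  0.   -1.74]
[0.4, -0.2, 0.33] 0 [-0.63  0.08 -0.25  1.24  0.    2.51]
[0.4, -0.2, 0.33] 1.57 [-0.63  0.08 -0.25  1.24  0.    0.94]
[0.4, -0.2, 0.33] 3.14 [-0.63  0.08 -0.25  1.24  0.   -0.63]
[0.4, -0.2, 0.33] -1.57 [-0.63  0.08 -0.25  1.24  0.   -2.2 ]
```

Run:
```python
from h import *
import pickle
out={}
for n,p in(("tray",[.44,.30,.30]),("stand",[.55,-.03,.33]),("hold",[.44,-.27,.33])):
    bot.move_pose(p,qw(down(np.pi))); cam=campose("wrist"); im=bot.camera("wrist")
    out[n]=(cam,im); save(n+"1",im,1.5)
    for t in("bar_label","scanner_window","mic"): print(n,t,[(np.round(d["bbox"]).tolist(),round(d["confidence"],2)) for d in bot.search_frame("wrist",t)][:3])
pickle.dump(out,open("o.pkl","wb"));print(bot.read_clock())
```

```text
tray bar_label [([430.0, 19.0, 50.0, 120.0], 0.88), ([203.0, 132.0, 107.0, 42.0], 0.87), ([298.0, 0.0, 61.0, 56.0], 0.78)]
tray scanner_window []
tray mic [([78.0, 292.0, 6.0, 10.0], 0.49)]
stand bar_label [([135.0, 0.0, 50.0, 49.0], 0.87), ([3.0, 94.0, 98.0, 55.0], 0.56)]
stand scanner_window [([0.0, 91.0, 100.0, 58.0], 0.94)]
stand mic []
hold bar_label [([300.0, 30.0, 90.0, 98.0], 0.61)]
hold scanner_window [([191.0, 170.0, 80.0, 64.0], 0.6)]
hold mic [([463.0, 263.0, 47.0, 44.0], 0.6)]
5.15
```

View pics/tray1.png

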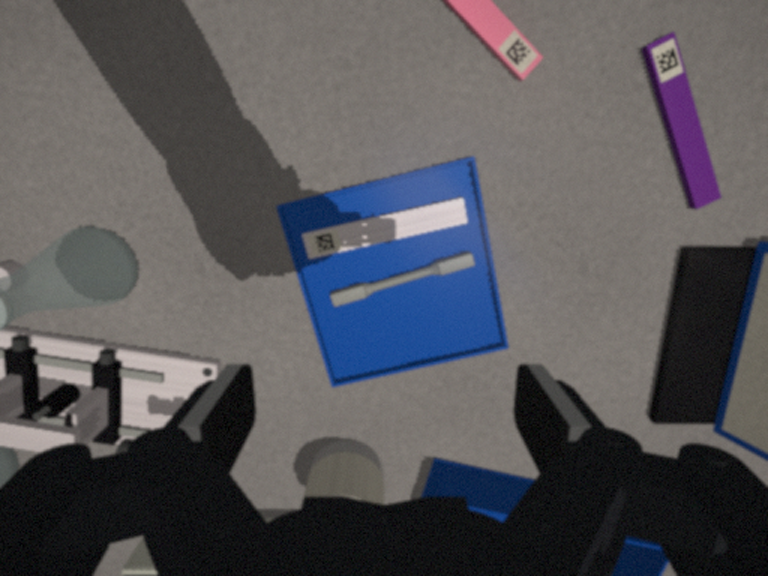

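View pics/stand1.png

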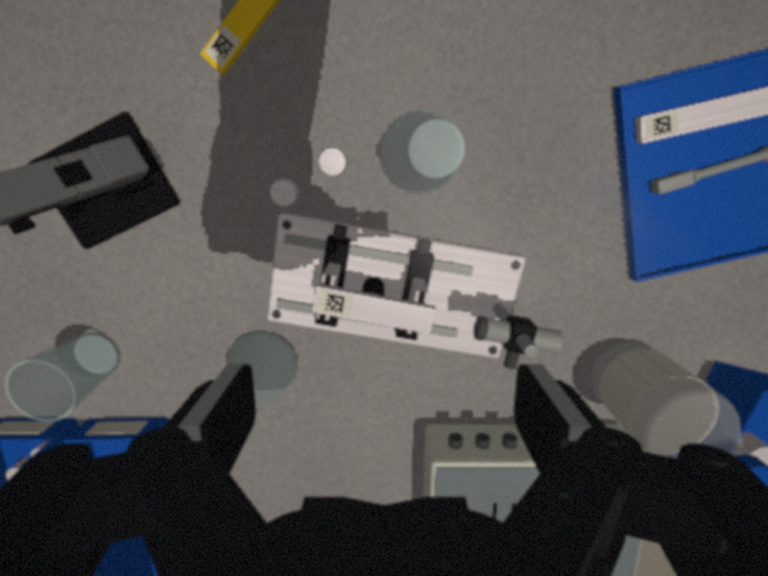

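View pics/hold1.png

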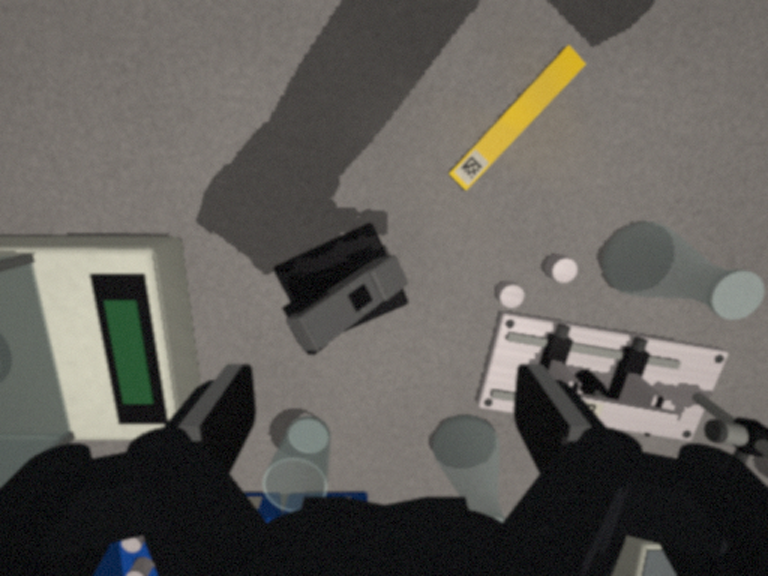

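Tray view: the bright bar with a code at (325,242) spans (302,237)–(468,224). The rod lies behind it and the far lane is free. Stand view: base corners are (278,214), (525,258), (500,357) and (268,320), the short bar spans (315,290)–(437,330), and the mic is at (520,335). Holder view: the scanner runs from its high end (310,335) to its low end (400,270), so it points +y and a little -x.

```bash
cat >> h.py <<'E'
def corners(cam,im,uv,z,s=1.5,w=4):
    g=cv2.cvtColor(im,cv2.COLOR_RGB2GRAY)
    p=(np.array(uv,np.float32)+.5)/s-.5
    q=cv2.cornerSubPix(g,p.reshape(-1,1,2).copy(),(w,w),(-1,-1),(3,30,.01)).reshape(-1,2)
    q=np.where(np.linalg.norm(q-p,axis=1,keepdims=True)<4,q,p)
    return px2w(cam,q,z)[:,:2]
def fit(model,P):
    """2D rigid fit -> yaw, t, residual mm"""
    m=np.array(model,float);a=m-m.mean(0);b=P-P.mean(0)
    y=np.arctan2((a[:,0]*b[:,1]-a[:,1]*b[:,0]).sum(),(a*b).sum())
    r=np.array([[np.cos(y),-np.sin(y)],[np.sin(y),np.cos(y)]]);t=P.mean(0)-r@m.mean(0)
    return y,t,np.round(((m@r.T+t)-P)*1000,1).tolist()
E
cat > m.py <<'E'
from h import *
import pickle
o=pickle.load(open("o.pkl","rb"))
def rect(l,w,y0=0): return [(l/2,-w/2),(l/2,w/2),(-l/2,w/2),(-l/2,-w/2)]
def go(n,pic,model,uv,z):
    P=corners(*o[pic],uv,z);y,t,r=fit(model,P);print(n,"yaw",round(np.degrees(y),1),"t",np.round(t,4),r);return y,t
# tray: x toward +world x (image down). corners: (-,-)... 
go("tray",'tray',[(-.1,-.097),(-.1,.097),(.1,.097),(.1,-.097)],[(279,206),(473,157),(507,347),(333,385)],.014)
go("bar",'tray',[(.08,-.0125),(-.08,-.0125),(-.08,.0125),(.08,.0125)],[(302,237),(465,198),(468,224),(308,259)],.014)
S=[(-.06,-.11),(-.06,.155),(.06,.155),(.06,-.11)]
go("stand",'stand',S,[(278,214),(525,258),(500,357),(268,320)],.014)
go("short",'stand',[(.055,-.0125),(-.055,-.0125),(-.055,.0125),(.055,.0125)],[(317,289),(437,306),(433,334),(314,312)],.095)
F=[(.06,.05),(.06,-.05),(-.06,-.05),(-.06,.05)]
go("foot100",'stand',[(.06,-.05),(.06,.05),(-.06,.05),(-.06,-.05)],[(127,113),(179,202),(87,248),(33,162)],.01)
go("foot3",'hold',[(.06,-.05),(.06,.05),(-.06,-.05)],[(373,225),(407,300),(275,267)],.01)
c,im=o['hold']; print("trigger",px2w(c,[(360/1.5,297/1.5)],.11))
go("slug",'stand',[(0,0),(0,1)],[(332,161),(284,192)],.02)
for n,uv in(("flA",(436,149)),("flB",(97,352))):print(n,px2w(o['stand'][0],np.array(uv)/1.5,.142))
cv2.imwrite("pics/crop.png",np.hstack([cv2.resize(o['stand'][1][130:250,165:365,::-1],(400,240)),cv2.resize(o['tray'][1][100:220,170:370,::-1],(400,240))]))
E
python3 m.py
```

```text
tray yaw 13.7 t [0.4832 0.3145] [[-0.8, -0.7], [-2.0, 0.4], [1.2, 1.4], [1.6, -1.1]]
bar yaw -76.9 t [0.4315 0.3011] [[1.1, 0.5], [-0.2, 0.1], [0.1, 0.2], [-0.9, -0.9]]
stand yaw -10.0 t [ 0.6075 -0.0399] [[-2.1, 0.1], [-3.2, 5.7], [1.8, -1.2], [3.5, -4.7]]
short yaw -100.1 t [ 0.6087 -0.0369] [[-1.7, -0.6], [0.0, 0.8], [0.4, 1.3], [1.3, -1.4]]
foot100 yaw 113.2 t [ 0.5007 -0.3135] [[90.7, 41.7], [-89.1, -38.8], [-90.7, -41.6], [89.2, 38.7]]
foot3 yaw 46.4 t [ 0.4517 -0.3076] [[98.3, -15.6], [-62.3, 12.6], [-36.0, 3.0]]
trigger [[ 0.48223932 -0.28925428  0.11      ]]
slug yaw -148.6 t [0.2333 0.3223] [[-245.5, 402.2], [245.5, -402.2]]
flA [[0.47064468 0.00861838 0.142     ]]
flB [[ 0.62890777 -0.26207348  0.142     ]]
```

View pics/crop.png

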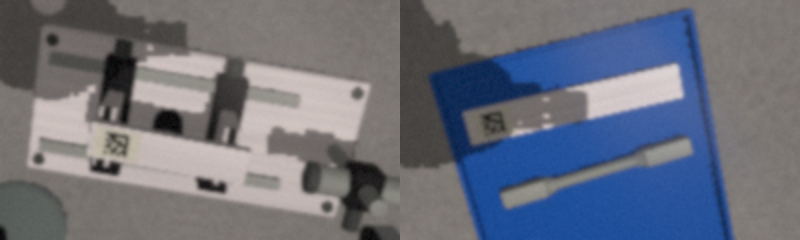

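The crop confirms the bright coded bar in the tray as the one meant, since the rest are pink, purple or yellow. The short bar lies centred on the stand. Sizes agree within about 1.5 mm, so I'll move now.

Run:
```python
from h import *
import pickle
Y=np.radians(-100.1);p=np.array([.6087,-.0369,0])
bot.set_gripper(.5,50)
bot.move_pose([*p[:2],.20],qw(down(Y)))
bot.move_linear([*p[:2],.087],.1)
bot.set_gripper(0,50);print(bot.read_gripper_width(),bot.read_finger_force())
bot.move_linear([*p[:2],.20],.15)
# tray far lane
Yt=np.radians(-76.6);q=[.5367,.3272]
bot.move_pose([*q,.20],qw(down(Yt)))
bot.move_linear([*q,.02],.15)
print(bot.move_linear([*q,.004],.02,until_force=3),bot.read_position(),bot.read_gripper_width())
bot.set_gripper(.42)
bot.move_linear([*q,.10],.15)
b=[.4315,.3011]
bot.move_pose([.44,.30,.30],qw(down(np.pi)))
cam=campose("wrist");im=bot.camera("wrist");save("tray2",im,1.5)
pickle.dump((cam,im),open("o2.pkl","wb"));print(bot.read_clock())
```

```text
0.27068294307951507 49.65621471405029
True [0.53654926 0.32715254 0.00704968] 0.2769422717849805
15.4083
```

View pics/tray2.png

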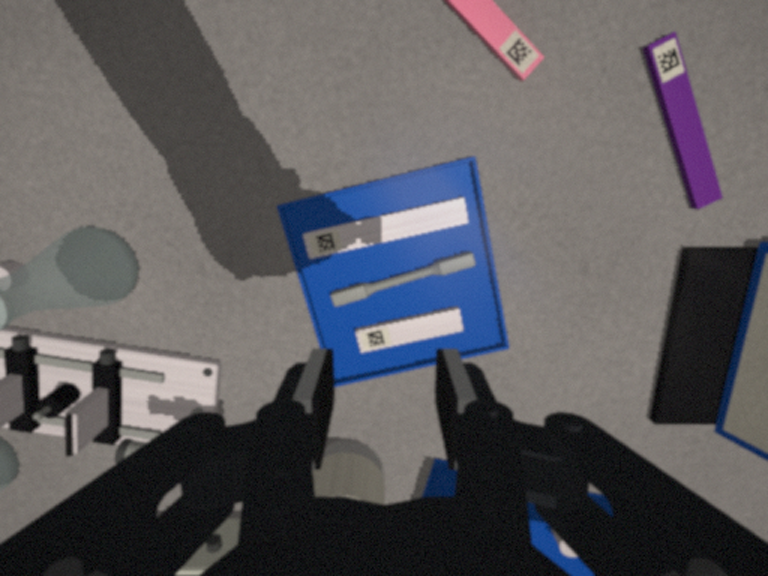

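The short bar lies flat in the far lane at (410,330), clear of the rod and the walls. Next I'll look at the empty stand and the holder, with the models overlaid for checking.

```bash
cat > m2.py <<'E'
from h import *
import pickle
def W(y,t,P):
    P=np.atleast_2d(np.array(P,float));c,s=np.cos(y),np.sin(y)
    return np.c_[P[:,:2]@np.array([[c,s],[-s,c]])+t,P[:,2]]
def draw(im,cam,P,s,off,col):
    p=((w2px(cam,P)-off+.5)*s-.5)
    cv2.polylines(im,[np.round(p*8).astype(np.int32)],False,col,1,cv2.LINE_AA,3)
def standlines(y,t):
    L=[[(-.06,-.11,.014),(-.06,.155,.014),(.06,.155,.014),(.06,-.11,.014),(-.06,-.11,.014)]]
    for k in(-.044,.044):
        L.append([(-.02,k-.003,.082),(-.02,k+.003,.082),(.02,k+.003,.082),(.02,k-.003,.082),(-.02,k-.003,.082)])
    L.append([(-.0115,.098,.092),(.0115,.098,.092),(.0115,.176,.092),(-.0115,.176,.092),(-.0115,.098,.092)])
    return [W(y,t,l) for l in L]
def scanlines(y,t):
    c=np.sqrt(.5)
    f=lambda P:W(y,t,[(c*x+c*z,yy,.092-c*x+c*z) for x,yy,z in P])
    return [f([(-.045,-.017,.013),(-.045,.017,.013),(.039,.017,.013),(.039,-.017,.013),(-.045,-.017,.013)]),
            f([(.039,-.017,.019),(.039,.017,.019),(.075,.017,.019),(.075,-.017,.019),(.039,-.017,.019)]),
            W(y,t,[(-.06,-.05,.01),(-.06,.05,.01),(.06,.05,.01),(.06,-.05,.01),(-.06,-.05,.01)])]
E
python3 - <<'E'
from m2 import *
o=pickle.load(open("o.pkl","rb"));sc=o['stand'][0]
P=px2w(sc,np.array([(179,202),(127,113),(87,248)])/1.5,.01)[:,:2]
print("edges",np.linalg.norm(P[0]-P[1]),np.linalg.norm(P[0]-P[2]))
A=P[0]-P[1];yh=np.arctan2(-A[1],-A[0])-np.pi/2;th=(P[1]+P[2])/2;print("foot",np.degrees(yh),th)
P=px2w(sc,np.array([(280,214),(525,256.5),(502,356),(268.5,317.5)])/1.5,.014)[:,:2]
ys,ts,r=fit([(-.06,-.11),(-.06,.155),(.06,.155),(.06,-.11)],P);print("stand",np.degrees(ys),ts,r)
bot.move_pose([.52,-.02,.26],qw(down(np.pi)));c1=campose("wrist");i1=bot.camera("wrist")
bot.move_pose([.42,-.28,.26],qw(down(np.pi)));c2=campose("wrist");i2=bot.camera("wrist")
pickle.dump((c1,i1,c2,i2,(ys,ts),(yh,th)),open("o3.pkl","wb"))
print(bot.read_clock())
out=[]
for c,i,ctr in((c1,i1,w2px(c1,[[*ts,.05]])[0]),(c2,i2,w2px(c2,[[*th,.06]])[0])):
    off=np.clip(np.round(ctr-[100,75]),0,[312,234]).astype(int);print(off)
    out.append(cv2.resize(i[off[1]:off[1]+150,off[0]:off[0]+200,::-1],None,fx=4,fy=4,interpolation=cv2.INTER_CUBIC))
    if c is c1: save("x",i)
# stand 4x crop at half height each
a=cv2.resize(out[0],(600,450));b=out[1]
off=np.clip(np.round(w2px(c1,[[*ts,.05]])[0]-[125,60]),0,[262,264]).astype(int)
A=cv2.resize(i1[off[1]:off[1]+120,off[0]:off[0]+250,::-1],None,fx=3.2,fy=3.2,interpolation=cv2.INTER_CUBIC)
for l in standlines(ys,ts):draw(A,c1,l,3.2,off,(0,0,255))
print("offA",off,A.shape)
off=np.clip(np.round(w2px(c2,[[*th,.06]])[0]-[125,33]),0,[262,318]).astype(int)
off2=np.clip(np.round(w2px(c2,[[*th,.06]])[0]-[62,33]),0,[387,318]).astype(int)
B=cv2.resize(i2[off2[1]-8:off2[1]+58+8,off2[0]:off2[0]+125,::-1],None,fx=2.9,fy=2.9,interpolation=cv2.INTER_CUBIC)
B0=B.copy()
for l in scanlines(yh,th):draw(B,c2,l,2.9,off2-[0,8],(0,0,255))
M=np.hstack([B0,B]);M=np.pad(M,((0,0),(0,800-M.shape[1]),(0,0)))
print("offB",off2-[0,8],M.shape);cv2.imwrite("pics/mont.png",np.vstack([A,M]))
E
```

```text
edges 0.0943903237946704 0.11469915647000158
foot -245.03601052088018 [ 0.50147395 -0.31199018]
stand -9.660780806393326 [ 0.60703255 -0.03811871] [[-2.2, -0.9], [-1.8, 3.3], [1.4, -1.4], [2.7, -1.1]]
17.8417
[141 158]
[129 157]
offA [116 173] (384, 800, 3)
offB [167 191] (215, 800, 3)
```

View pics/mont.png

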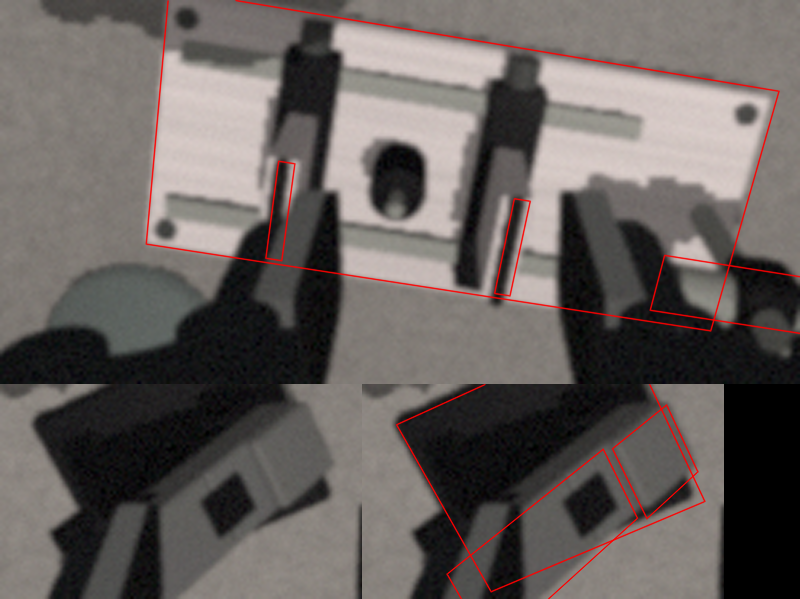

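The overlays fit: the scanner and holder within about 1 mm, and the stand with about 1 mm of shift towards -y. The stand is at (.607,-.0395), yaw -10.1°. Next comes the long bar.

Run:
```python
from m2 import *
Y=np.radians(-76.9);p=[.4315,.3011]
bot.set_gripper(.44,50)
bot.move_pose([*p,.15],qw(down(Y)));bot.move_linear([*p,.03],.15);print(bot.move_linear([*p,.006],.04,until_force=8))
bot.set_gripper(0,50);print(bot.read_gripper_width(),bot.read_finger_force(),bot.read_position())
bot.move_linear([*p,.20],.15)
Ys=np.radians(-100.1);t=[.607,-.0395]
bot.move_pose([*t,.19],qw(down(Ys)));bot.move_linear([*t,.098],.12)
print(bot.move_linear([*t,.083],.015,until_force=2.5),bot.read_position(),bot.read_gripper_width())
bot.set_gripper(.5);bot.move_linear([*t,.20],.12)
bot.set_gripper(1.0)
bot.move_pose([.53,-.03,.33],qw(down(np.pi)));c=campose("wrist");im=bot.camera("wrist")
pickle.dump((c,im),open("o4.pkl","wb"));print(bot.read_clock())
off=np.array([160,100])
A=cv2.resize(im[100:250,160:360,::-1],None,fx=4,fy=4,interpolation=cv2.INTER_CUBIC)
ys=np.radians(-10.1)
for l in standlines(ys,np.array(t)):draw(A,c,l,4,off,(0,0,255))
draw(A,c,W(ys,np.array(t),[(-.0125,-.08,.095),(-.0125,.08,.095),(.0125,.08,.095),(.0125,-.08,.095),(-.0125,-.08,.095)]),4,off,(0,200,0))
cv2.imwrite("pics/placed.png",A)
```

```text
False
0.2739836178336216 49.481794238090515 [0.4317691  0.3012806  0.00641669]
True [ 0.60693587 -0.03951921  0.08736989] 0.27526871502683525
29.8667
```

View pics/placed.png

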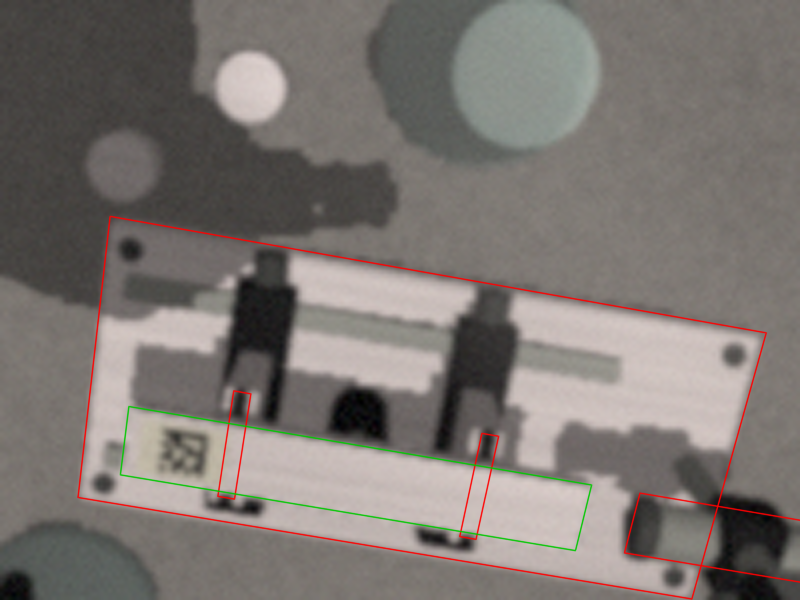

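The base, mic and rubber edges line up with the overlay. The code sits at (185,450), within about 1 mm of where it is predicted, and the bar ends match at (125,440) and (583,518). Now the scanner: I'll pick it up and check the grip before aiming.

Run:
```python
from m2 import *
Y=np.radians(115);p=[.5015,-.312]
t=np.array([.607,-.0395]);ys=np.radians(-10.1)
lab=W(ys,t,[(0,-.06,.095)])[0]
psi=ys+np.pi/2;d=np.array([np.cos(psi)*.7071,np.sin(psi)*.7071,-.7071])
o=lab-.165*d;tcp=o-[0,0,bot.grip_depth];print(lab,o,tcp,bot.grip_depth)
print(bot.solve_ik(list(tcp),qw(down(psi))),bot.solve_ik([*p,.073],qw(down(Y))))
bot.set_gripper(.68,80)
bot.move_pose([*p,.22],qw(down(Y)));bot.move_linear([*p,.10],.15)
print(bot.move_linear([*p,.073],.05,until_force=8))
bot.set_gripper(0,80);print(bot.read_gripper_width(),bot.read_finger_force(),bot.read_position())
bot.move_linear([*p,.10],.06);bot.move_linear([*p,.24],.15)
print(bot.read_gripper_width(),bot.read_ft_force(),bot.read_moment(),bot.read_clock())
bot.move_pose([*tcp[:2],.24],qw(down(psi)));bot.move_linear(list(tcp),.08)
im=bot.camera("scene");c=campose("scene");save("aim",im[130:330,130:330],3)
print(w2px(c,[o,o+.075*d,lab]),bot.read_position())
```

```text
[ 0.596478   -0.09857019  0.095     ] [ 0.5760177  -0.21343365  0.2116715 ] [ 0.5760177  -0.21343365  0.1929715 ] 0.0187
[-0.47495074  0.47062331 -0.07336188  1.02681113  0.          1.27212385] [-0.68147247  0.54529212 -0.28768515  0.73781905  0.          0.45299155]
False
0.38908421019489753 79.36715360730886 [ 0.50136612 -0.31229521  0.0736518 ]
0.3909251048750434 [ 0.02931084  0.77366759 -1.49168391] [ 0.0058717   0.04589649 -0.00288649] 35.0917
[[209.38465909 245.9225831 ]
 [226.95226903 248.85090276]
 [244.78341192 251.82315036]] [ 0.57640841 -0.21372265  0.19360769]
```

View pics/aim.png

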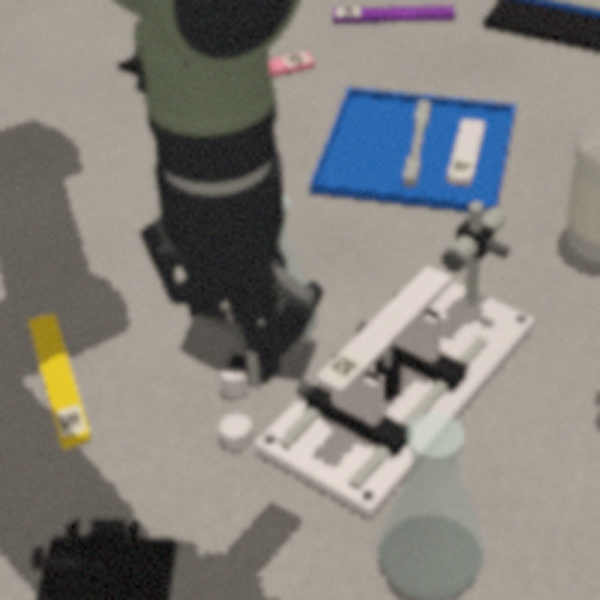

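The scanner is held over the -y end of the bar (grey, about (190–310,350) in the crop). The label shows at (343,365), just where the aim line projects to. I'll check the slope in the grip numerically.

Run:
```python
from m2 import *
psi=np.radians(79.9);r=down(psi).as_matrix()
d=np.array([np.cos(psi)*.7071,np.sin(psi)*.7071,-.7071]);yv=np.array([-np.sin(psi),np.cos(psi),0]);zv=np.cross(d,yv)
lab=np.array([.5965,-.0986,.095])
for n in("scene","wrist"):
    c=campose(n);im=bot.camera(n);o=np.array(bot.read_position())+[0,0,.0187]
    B=np.array([o+x*d+y*yv+z*zv for x in(-.045,.075) for y in(-.017,.017) for z in(-.013,.016)])
    q=w2px(c,B);print(n,"pred",np.round([*q.min(0),*(q.max(0)-q.min(0))]),"lab",np.round(w2px(c,lab)))
    for t in("scanner","scanner_window","bar_label"):print(t,[(np.round(k["bbox"]).tolist(),round(k["confidence"],2)) for k in bot.search_frame(n,t)][:3])
    if n=="wrist":
        # step line / head front edge, brightness along scanner mid-line on top face
        for x in np.arange(-.045,.1,.006):
            u=w2px(c,[o+x*d+(.013 if x<.039 else .019)*zv])[0]; i=np.round(u).astype(int)
            if 0<=i[1]<384 and 0<=i[0]<512: print(round(x,3),i.tolist(),im[i[1],i[0]].tolist(),end="; ")
print(bot.read_clock(),bot.read_position())
```

```text
scene pred [188. 233.  48.  25.] lab [[245. 252.]]
scanner [([192.0, 238.0, 47.0, 18.0], 0.9), ([217.0, 195.0, 91.0, 107.0], 0.38)]
scanner_window [([193.0, 233.0, 45.0, 21.0], 0.85)]
bar_label [([237.0, 216.0, 45.0, 44.0], 0.72), ([221.0, 147.0, 10.0, 7.0], 0.58), ([141.0, 236.0, 18.0, 40.0], 0.58)]
wrist pred [205. 122.  96. 258.] lab [[254.  45.]]
scanner [([215.0, 115.0, 86.0, 222.0], 0.92)]
scanner_window [([213.0, 114.0, 89.0, 220.0], 0.91)]
bar_label [([0.0, 118.0, 100.0, 75.0], 0.84), ([241.0, 0.0, 33.0, 78.0], 0.75), ([168.0, 98.0, 26.0, 27.0], 0.69)]
-0.045 [253, 380] [11, 15, 17]; -0.039 [253, 361] [16, 14, 18]; -0.033 [254, 343] [24, 25, 24]; -0.027 [254, 326] [60, 60, 57]; -0.021 [254, 309] [59, 59, 58]; -0.015 [254, 294] [58, 56, 57]; -0.009 [254, 279] [62, 61, 59]; -0.003 [254, 265] [59, 59, 58]; 0.003 [254, 251] [61, 61, 58]; 0.009 [254, 238] [61, 59, 57]; 0.015 [254, 226] [20, 19, 21]; 0.021 [254, 214] [22, 19, 22]; 0.027 [254, 203] [26, 26, 26]; 0.033 [254, 192] [68, 65, 62]; 0.039 [254, 181] [97, 97, 93]; 0.045 [254, 164] [102, 100, 97]; 0.051 [254, 154] [103, 102, 98]; 0.057 [254, 145] [106, 105, 101]; 0.063 [254, 136] [108, 104, 100]; 0.069 [254, 127] [107, 104, 102]; 0.075 [254, 118] [113, 109, 107]; 0.081 [254, 110] [223, 214, 210]; 0.087 [254, 102] [226, 218, 215]; 0.093 [254, 94] [146, 140, 137]; 0.099 [254, 87] [146, 140, 137]; 37.0833 [ 0.57610466 -0.21343867  0.1931478 ]
```

The scanner matches the predicted pose within a few mm. I'll hold it there, then return it.

Run:
```python
from m2 import *
bot.wait(1.4)
Y=np.radians(115);p=[.5014,-.3122]
x=bot.read_position();bot.move_linear([x[0],x[1],.24],.15)
bot.move_pose([*p,.24],qw(down(Y)));bot.move_linear([*p,.095],.15)
print(bot.move_linear([*p,.0728],.02,until_force=2.5),bot.read_position())
bot.set_gripper(.66);bot.wait(.2)
bot.move_linear([*p,.22],.15)
bot.move_pose([.42,-.28,.26],qw(down(np.pi)));bot.set_gripper(1.0)
c=campose("wrist");im=bot.camera("wrist")
print("holder",[(np.round(k["bbox"]).tolist(),round(k["confidence"],2)) for k in bot.search_frame("wrist","scanner")][:2])
o=pickle.load(open("o3.pkl","rb"))
m=slice(120,265),slice(165,300)
D=np.abs(im[m].astype(int)-o[3][m]).mean(2);print("diff",D.mean(),(D>40).sum(),[ (v.min(),v.max()) for v in np.nonzero(D>40) if len(v)])
bot.move_pose([.53,-.03,.33],qw(down(np.pi)));im=bot.camera("wrist");o=pickle.load(open("o4.pkl","rb"))
D=np.abs(im[100:250,100:420].astype(int)-o[1][100:250,100:420]).mean(2);print("stand diff",D.mean(),(D>40).sum(),bot.read_clock())
```

```text
True [ 0.50126919 -0.31222291  0.07361146]
holder [([193.0, 199.0, 92.0, 84.0], 0.56)]
diff 12.250932311621966 1308 [(np.int64(23), np.int64(144)), (np.int64(0), np.int64(134))]
stand diff 3.181819444444444 41 46.2833
```

Run:
```python
from m2 import *
bot.move_pose([.44,-.27,.33],qw(down(np.pi)));im=bot.camera("wrist");o=pickle.load(open("o.pkl","rb"))['hold'][1]
m=slice(140,245),slice(170,290)
D=np.abs(im[m].astype(int)-o[m]).mean(2);print(D.mean(),(D>30).sum(),[(v.min(),v.max()) for v in np.nonzero(D>30) if len(v)])
print(cv2.phaseCorrelate(o[m].mean(2).astype(np.float32),im[m].mean(2).astype(np.float32)))
print(bot.read_clock())
```

```text
4.919047619047619 361 [(np.int64(24), np.int64(95)), (np.int64(23), np.int64(97))]
((0.3295023176548497, 0.5680593088303922), 0.8013518973633095)
47.3417
```

Run:
```python
from m2 import *
im=bot.camera("wrist");c=campose("wrist");o,_o=pickle.load(open("o.pkl","rb"))['hold'][1],0
g=lambda a:cv2.cvtColor(a,cv2.COLOR_RGB2GRAY)
n=["footA","footB","footC","trig","headfront","headR","rear","yellow","slug"]
P=np.array([(275,267),(373,225),(407,300),(360,297),(388,260),(405,285),(310,350),(470,168),(564,270)],np.float32)/1.5
q,s,e=cv2.calcOpticalFlowPyrLK(g(o),g(im),P.reshape(-1,1,2),None,winSize=(15,15))
for a,b,k in zip(n,(q.reshape(-1,2)-P),e):print(a,b.round(2),k)
print([np.linalg.norm(campose("wrist")[1][:3,3]-pickle.load(open("o.pkl","rb"))['hold'][0][1][:3,3])])
```

```text
footA [-0.15  0.11] [2.31125]
footB [-0.07  0.13] [1.8795834]
footC [-0.04  0.34] [3.56875]
trig [0.98 2.01] [3.4825]
headfront [0.64 1.51] [1.6315278]
headR [0.56 1.63] [1.9211111]
rear [-0.12 -0.07] [4.7808332]
yellow [0.06 0.13] [2.149861]
slug [-0.04  0.1 ] [1.5002778]
[np.float64(0.0002876906423133535)]
```

The scanner is back in its bed, shifted about 2 mm sideways between the cheeks and not at all along the slope. The bar on the stand is unmoved, so I'm handing in.

```bash
python3 -c "
from cell import bot
print(bot.close_job(),bot.read_clock())"
```

```text
the job is handed in; nothing more can be done
the job is handed in; nothing more can be done
```

The job is handed in: the short bar lies in the free tray lane, the long bar is centred on the stand with its code away from the mic, and the scanner was held on the code for over a second, then put back in its holder about 2 mm sideways of its original place.

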